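# Stage a filter cassette and crack the conditioning chamber's sticky lid

## Robot

A 7-joint arm with a two-finger parallel gripper is mounted at the origin on the work surface. World frame = base frame: x ahead of the robot, y to its left, z up, the work surface at z = 0. Lengths are in m, angles in rad, forces in N, time in s.
With the tool pointing down it reaches from about 0.35 to 0.9 m from the base axis. Payload 19.9 kg.
Tool frame: the origin (TCP) lies between the finger pads; the fingertips stand 19 mm ahead of it and the grasp point (between the pads) is the TCP; z points along the fingers, y is the direction in which the jaws open and shut (so a half turn about z gives the same grasp; the last joint's range is limited). The gripper opens to 94 mm and grips with 3 to 60 N. Pads are 16 mm wide; open, the fingers measure 119 mm over their backs; the gripper's body (75 mm by 177 mm) begins 78 mm behind the grasp point.
Start: joints at [-1.375, 0.417, -0.01, 1.614, 0.005, 1.111, -0.053], TCP at [0.147, 0.607, 0.194] pointing down, gripper open.
Joint ranges: [-2.81, 2.81], [-0.39, 2.02], [-1.27, 1.25], [0.06, 2.57], [-1.19, 4.33], [0.19, 2], [-2.82, 2.82]. Speed limits (rad/s): [1.89, 1.89, 2.39, 2.39, 3.01, 3.01, 3.01].

## Interface

Orientations are given as a 3x3 rotation matrix whose columns are the frame's x, y, z axes.
In Python, from rig import robot gives the robot as it stands. Calls block until the motion is done:
- robot.move_ptp(position, orientation): joint-space move of the TCP to a pose.
- robot.move_linear(position, velocity=0.15, frame=None, threshold=None): straight line of the TCP; frame=None keeps the orientation; velocity is the mean speed in m/s. With threshold (N) it stops when the force on the tool has changed by that much, and returns True; else False.
- robot.goto_joints(angles): joint-space move.
- robot.gripper_to(opening): finger opening in m; the grip force is fixed at half the most; returns when the fingers have stopped.
- robot.pause(seconds).
- robot.ik(position, orientation): joint angles nearest the present ones, or None.
- robot.get_state(): the state.
- robot.grab_frame(name): name is "side" or "top"; returns the picture (420x560x3 uint8, red, green, blue); there is no depth.
- robot.camera_info(name): a dict with "fx", "fy", "cx", "cy" (pixels), "rvec" (rotation vector, rad) and "tvec" (3), from world to camera coordinates, as OpenCV has them. Camera axes: x right, y down, z forward; pixel columns grow to the right and rows downward; lengths in m; the calibration is good to about 2 mm. A picture is of the moment at which its call begins. camera_info takes no time and is no camera call.
A pose or a line that the arm cannot do raises robot.PlanningError and nothing moves.
- robot.sign_off(): hands the job in, once; it reports no verdict.
The state is a dict: "time": time; "qpos": joint angles; "joint_vel": joint speeds; "effort": joint torques, N m; "ee_pos": TCP position; "tool_rot": TCP orientation; "force": force on the tool from outside, world axes, zero at the start; "moment": the same for the moment, N m; "opening": finger opening in m.
Only numpy, scipy, OpenCV 4.12 (cv2) and the standard library are available. Lean on these libraries where they do the work, as an engineer would, in place of code of your own. Each camera call takes 0.05 s, during which the arm holds its last target. There are 200 camera calls.

## Task

Set the filter cassette with the green plug down (do not drop it) upright on the middle of the loading stage, between its two blue stops, and let go. Then take the white handle of the conditioning chamber's blue lid, pull it free of its sticky seal without flinging the lid wide open, and finish while still holding the lid steady, slightly open, with its front edge about 40 mm above the chamber's rim so that the cassette can go in next. Leave the red-plugged cassette, the jar and the tin where they are.

Things in the scene. Friction and masses are not known exactly. Their poses are not given: they have to be found in the camera images.
- green_cassette: The sample: round upright filter cassette, clear cup with a white band, 38 mm in diameter and 28 mm tall, with a green plug 16 mm in diameter standing 10 mm higher on top; 45 g. Loose on the bench. Origin: centre of its underside; z up.
- stage: Loading stage: fixed aluminium plate 100 (x) by 90 (y) by 12 mm thick on the bench, turned up to about 25 degrees. Origin: centre of its underside. Two blue stops, each 24 (x) by 8 (y) mm and 8 mm high above the plate, stand at its y = +26 and -26 mm, x = 0, leaving a 44 mm gap between them, open towards its x directions. The cassette goes in the middle of the gap, where a thin black ring 43 mm in diameter is marked.
- stage_mid (a point): Centre of the top face of the loading stage (12 mm above the bench), midway between the stops; axes as the stage.
- chamber: Conditioning chamber: fixed clear-walled box 220 by 220 mm, rim 100 mm above the bench. Origin: centre of its underside; its front (handle side) faces its -x, the lid's hinge is along the rim at its x = +110 mm.
- chamber_lid (a joint): Opening angle of the lid in rad: 0 shut, grows as the front edge rises (limit 1.4); 0.18 is a front edge 40 mm up. The rubber seal sticks: about 10 to 18 N of upward pull at the handle breaks it, the seal lets go within the first 5 mm of the front edge's rise (0.04 rad), and then only the lid's weight is left, about 3 N at the handle. The lid does not stay up by itself: let go, it falls back to rest on the seal about 7 mm open.
- lid_handle (a point): Middle of the lid's white handle: a straight round bar 14 mm in diameter and 100 mm long, along the chamber's y, on a post at each end (86 mm clear between the posts). It lies 175 mm in front of the hinge axis and 48 mm above it (36 mm above the lid's top face, so with the lid shut 148 mm above the bench). Moves with the lid; axes as the chamber when the lid is shut.
- lid_hinge (a point): Middle of the lid's hinge axis, at the far (+x) rim of the chamber, 100 mm above the bench; the axis runs along the chamber's y.
- lid_front (a point): Middle of the lower front edge of the lid (blue plate 220 by 220 by 12 mm), 220 mm in front of the hinge; on the rim, 100 mm above the bench, when shut.
- red_cassette: Bystander: a cassette like the sample, but with a red plug. Loose. Origin: centre of its underside.
- jar: Bystander: squat amber jar with a black cap, 48 mm in diameter, 55 mm tall. Loose. Origin: centre of its underside.
- filter_tin: Bystander: flat aluminium tin with a blue band, 60 by 45 by 24 mm. Loose. Origin: centre of its underside.
Things that resemble listed ones, but are neither listed nor needed, are in the scene too. What is shaped like the stage but pink is not meant. Leave any turquoise look-alike of the green_cassette alone.

How it is judged:
By the outcome, as a careful person would: the job done as asked, in the order asked, and still so for the second after the job is handed in, while the arm keeps its last pose, push and grip.
It also fails if it takes over 58 s, if anything falls off the work surface, if the arm or the gripper's body presses on something with over 40 N, if the wrist force passes 120 N, or if a joint passes its speed limit or range.

## Working session

There is one attempt and no reset: what is moved stays moved. The work goes in short steps, each a Python script; the robot and the scene stay as the last script left them, time stands still between calls to the robot, and variables do not carry over. Pictures are saved under pics/ and viewed, about 8 in all and at most 12, crops included, and the job is handed in when it is done.

```bash
mkdir -p pics
cat > h.py <<'E'
import numpy as np, cv2
from rig import robot
def cam(n):
    c=robot.camera_info(n); R=cv2.Rodrigues(np.array(c["rvec"],float))[0]; t=np.array(c["tvec"],float).ravel()
    K=np.array([[c["fx"],0,c["cx"]],[0,c["fy"],c["cy"]],[0,0,1]]); return K,R,t
def ray(n,px):
    K,R,t=cam(n); d=R.T@np.linalg.solve(K,[px[0],px[1],1]); return -R.T@t,d
def at_z(n,px,z):
    o,d=ray(n,px); return o+d*(z-o[2])/d[2]
def proj(n,p):
    K,R,t=cam(n); q=K@(R@np.array(p,float)+t); return q[:2]/q[2]
def down(yaw): # jaw (tool y) direction at angle yaw from world x
    y=np.array([np.cos(yaw),np.sin(yaw),0]); z=np.array([0,0,-1.]); return np.column_stack([np.cross(y,z),y,z])
def save(n,f,crop=None,s=1):
    im=robot.grab_frame(n)
    if crop: x0,y0,x1,y1=crop; im=im[y0:y1,x0:x1]
    cv2.imwrite(f"pics/{f}.png",cv2.resize(im[...,::-1],None,fx=s,fy=s,interpolation=cv2.INTER_CUBIC))
E
python3 - <<'E'
from h import *
save("top","t1",s=1.42); save("side","s1",s=1.42)
for n in("top","side"):
    K,R,t=cam(n); print(n,K[0,0],-R.T@t,R[2])
s=robot.get_state(); print(s["time"],s["ee_pos"],s["tool_rot"],s["opening"],s["force"])
E
```

```text
top 534.9374009423606 [ 0.32032001 -0.02986907  1.60045953] [ 0.15279909  0.00313243 -0.98825231]
side 449.064659758586 [ 0.02561055 -0.55664977  0.86997155] [ 0.49846771  0.50138095 -0.70721078]
0.1 [0.14714662 0.60709574 0.1938182 ] [[-9.71869439e-01  2.35520206e-01 -1.59440695e-04]
 [ 2.35520243e-01  9.71868897e-01 -1.03067615e-03]
 [-8.77896063e-05 -1.03923416e-03 -9.99999456e-01]] 0.09424588035283055 [ 0.23901766 -0.38570741  0.20446031]
```

View pics/t1.png

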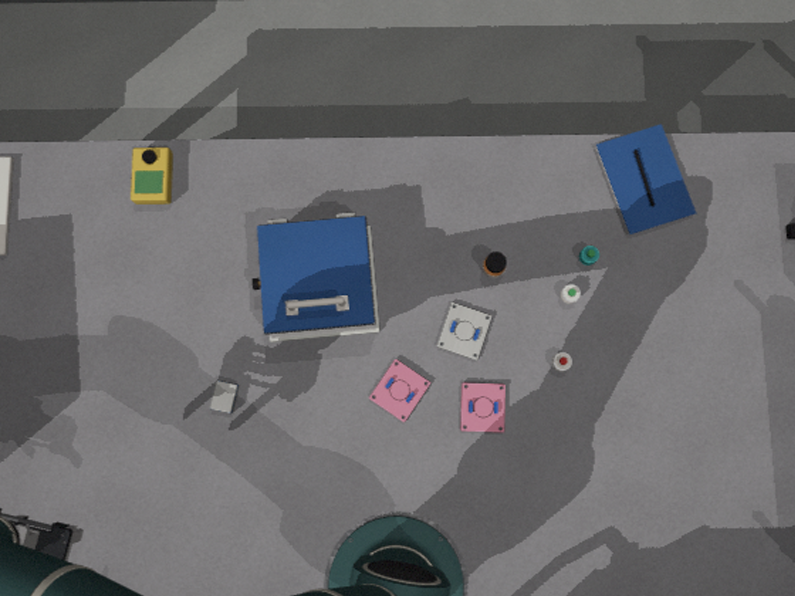

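View pics/s1.png

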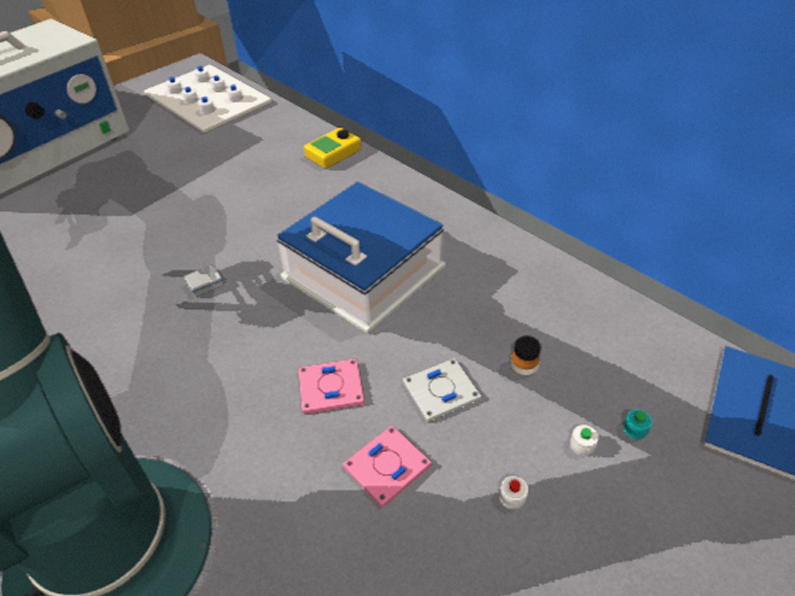

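The top view shows the green cassette at (571,293), the red one at (563,361), the turquoise look-alike at (590,254), the grey stage at (465,330) and the lid handle from (292,307) to (346,302), in 1.42x pixels. The next crops are for precision.

Run:
```python
from h import *
a=robot.grab_frame("top")[...,::-1]; b=robot.grab_frame("side")[...,::-1]
def c(im,x,y,w,h,s): return cv2.resize(im[y:y+h,x:x+w],None,fx=s,fy=s,interpolation=cv2.INTER_CUBIC)
# top: stage+cassette, chamber ; 
cv2.imwrite("pics/c1.png",c(a,300,180,130,90,6))
cv2.imwrite("pics/c2.png",np.hstack([c(a,170,140,110,105,3.5),c(b,190,120,130,105,3.2*0+3.5)[:, :410]]))
cv2.imwrite("pics/c3.png",c(b,280,240,160,110,5))
```

```text
(no output)
```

View pics/c1.png

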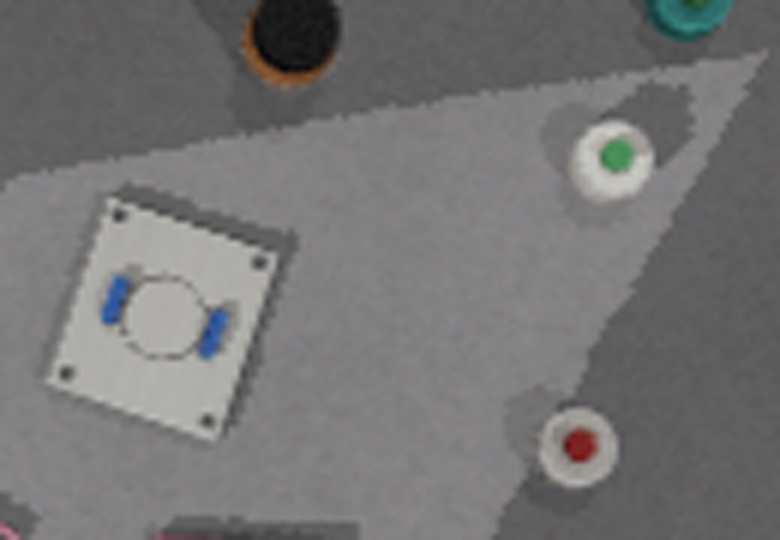

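View pics/c2.png

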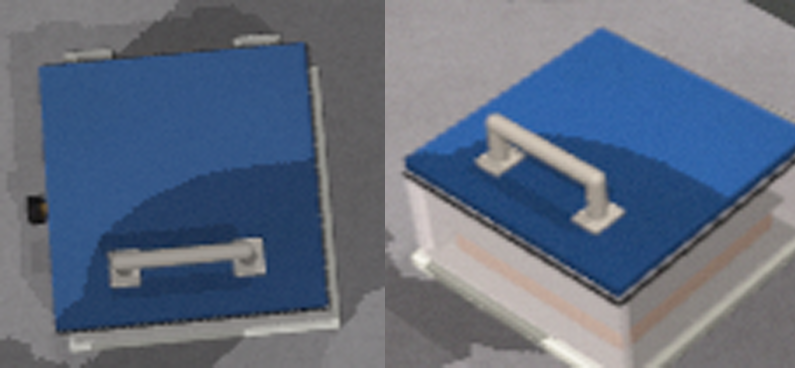

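View pics/c3.png

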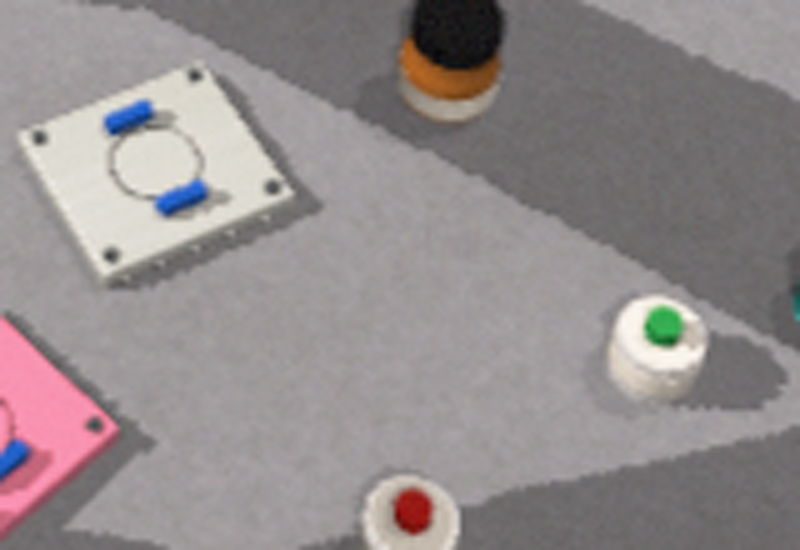

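Run:
```python
from h import *
np.set_printoptions(precision=4,suppress=True)
def P(n,o,s,u,z): return at_z(n,[o[0]+(u[0]+.5)/s-.5,o[1]+(u[1]+.5)/s-.5],z)
T=lambda u,z:P("top",(300,180),6,u,z); S=lambda u,z:P("side",(280,240),5,u,z)
C=lambda u,z:P("top",(170,140),3.5,u,z); D=lambda u,z:P("side",(190,120),3.5,u,z)
def corners(f,L,z):
    q=np.array([f(u,z) for u in L]); e=np.roll(q,-1,0)-q
    print("ctr",q.mean(0),"sides",np.linalg.norm(e,axis=1),"ang",np.degrees(np.arctan2(e[:,1],e[:,0])))
corners(T,[(112,197),(278,257),(218,441),(47,382)],.012)
corners(S,[(200,62),(295,195),(105,280),(18,135)],.012)
print("ring",T((164,317),.012),S((156,162),.012))
for f,a,b in((T,(117,299),(214,332)),(S,(129,116),(182,197))):
    p,q=f(a,.020),f(b,.020); d=q-p; print("stops",(p+q)/2,np.linalg.norm(d),np.degrees(np.arctan2(d[1],d[0])))
print("green",T((617,156),.038),S((664,323),.038))
print("body",T((612,160),.028),S((658,336),.028))
print("red",T((580,445),.038),S((413,509),.038)," jar",T((293,33),.055))
corners(C,[(40,67),(305,43),(329,308),(58,331)],.112)
corners(D,[(217,28),(420,130),(240,298),(20,165)],.112)
for f,a,b in((C,(112,261),(258,248)),(D,(109,121),(218,183))):
    p,q=f(a,.148),f(b,.148); d=q-p; print("handle",p,q,(p+q)/2,np.linalg.norm(d),np.degrees(np.arctan2(d[1],d[0])))
```

```text
ctr [ 0.5122 -0.1484  0.012 ] sides [0.088  0.0972 0.0894 0.0988] ang [-111.      160.4355   70.0449  -20.3935]
ctr [ 0.5124 -0.1511  0.012 ] sides [0.0885 0.1001 0.0902 0.0989] ang [-108.9736  161.5651   70.2268  -19.4252]
ring [ 0.5131 -0.1486  0.012 ] [ 0.5143 -0.1501  0.012 ]
stops [ 0.5129 -0.1487  0.02  ] 0.05063004311063577 -109.80544156239155
stops [ 0.5121 -0.1513  0.02  ] 0.05198012641118448 -109.568431663297
green [ 0.5868 -0.3721  0.038 ] [ 0.5873 -0.3752  0.038 ]
body [ 0.5865 -0.3717  0.028 ] [ 0.5867 -0.3748  0.028 ]
red [ 0.4444 -0.3474  0.038 ] [ 0.444  -0.3512  0.038 ]  jar [ 0.6475 -0.2123  0.055 ]
ctr [0.6186 0.1536 0.112 ] sides [0.2178 0.2201 0.2178 0.2186] ang [ -85.5289 -175.2973   94.0721    4.7091]
ctr [0.6178 0.1496 0.112 ] sides [0.211  0.2217 0.2221 0.2212] ang [ -85.4491 -171.4252   94.558     5.704 ]
handle [0.552  0.2047 0.148 ] [0.5606 0.0899 0.148 ] [0.5563 0.1473 0.148 ] 0.11513241408746784 -85.67145065405596
handle [0.5527 0.201  0.148 ] [0.5609 0.0919 0.148 ] [0.5568 0.1465 0.148 ] 0.10938253866257003 -85.66913543826257
```

```bash
cat >> h.py <<'E'
G=np.array([.5869,-.3735]); ST=np.array([.5130,-.1498]); SY=np.radians(-19.8)
H=np.array([.5560,.1468]); CY=np.radians(4.6); TH=np.array([-.175,.048])
E
python3 - <<'E'
from h import *
np.set_printoptions(precision=2,suppress=True)
for k in(0,np.pi):
  for nm,p,y in(("g",[*G,.024],SY),("gu",[*G,.25],SY),("s",[*ST,.037],SY),("su",[*ST,.25],SY),("h",[*H,.148],CY),("hu",[*H,.25],CY)):
    print(k,nm,robot.ik(p,down(y+k)))
E
```

```text
0 g [ 0.14  0.8   0.59  1.55 -0.52  0.95  0.55]
0 gu [-0.08  0.72  1.05  1.37 -0.62  1.4   0.61]
0 s [-0.5   0.69  0.97  1.98 -0.76  0.87  0.54]
0 su [-0.7   0.39  1.18  1.8  -0.38  1.21  0.25]
0 h [-0.77  0.43  0.59  1.8  -0.28  0.99  0.01]
0 hu [-0.79  0.32  0.6   1.69 -0.19  1.19 -0.06]
3.141592653589793 g [-0.11  1.03  1.08  1.56 -0.97  1.16 -2.31]
3.141592653589793 gu [-0.1   0.73  1.08  1.37 -0.64  1.41 -2.51]
3.141592653589793 s [ 1.04  0.76 -1.09  1.94  0.82  0.98  2.35]
3.141592653589793 su [ 1.09  0.38 -1.08  1.75  0.35  1.23  2.72]
3.141592653589793 h [ 0.48  0.62 -1.08  1.76  0.6   1.14  2.42]
3.141592653589793 hu [ 0.49  0.48 -1.08  1.65  0.44  1.28  2.55]
```

Run:
```python
from h import *
np.set_printoptions(precision=3,suppress=True)
p=np.array(robot.get_state()["ee_pos"]); robot.move_linear([p[0],p[1],.28],velocity=.15)
q=np.array(robot.get_state()["qpos"]); q[0]=.567; q[2]=q[4]=0; robot.goto_joints(q)
robot.gripper_to(.062)
robot.move_ptp([*G,.10],down(SY))
robot.move_linear([*G,.024],velocity=.08)
s=robot.get_state(); print(s["time"],s["ee_pos"],s["qpos"],s["force"],s["opening"])
save("side","g1",(340,230,500,350),3); save("top","g1t",(350,150,460,250),3)
a,b=cv2.imread("pics/g1.png"),cv2.imread("pics/g1t.png"); b=cv2.copyMakeBorder(b,0,a.shape[0]-b.shape[0],0,0,0)
cv2.imwrite("pics/g2.png",np.hstack([a,b])[:,:800])
```

```text
7.1 [ 0.587 -0.374  0.025] [ 0.555  0.721 -0.048  1.533  0.041  0.888  0.148] [ 0.238  0.832 -0.015] 0.06215003219567241
```

View pics/g2.png

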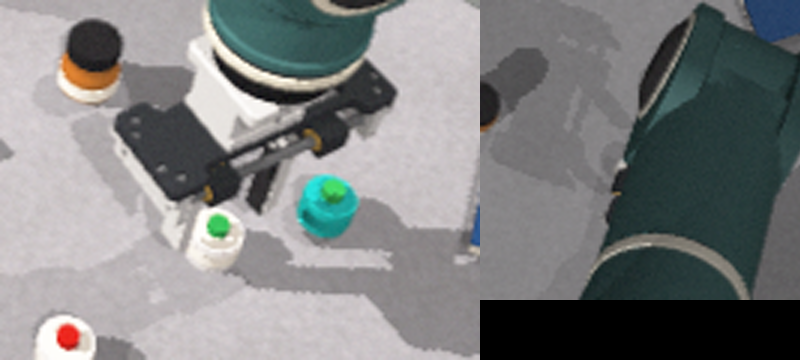

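Left finger tip shows near (180,240), right near (262,210), and the green cassette at (215,240). I'll check this against the projection before closing.

Run:
```python
from h import *
np.set_printoptions(precision=1,suppress=True)
s=robot.get_state(); p=np.array(s["ee_pos"]); R=np.array(s["tool_rot"])
f=lambda x:(proj("side",x)-[340,230])*3
print("plug expected",f([*G,.038]),"tips",[f(p+R@[0,k*.033,.019]) for k in(-1,1)],"tip edges",[f(p+R@[j*.008,k*.033,.019]) for k in(-1,1) for j in(-1,1)], p,R[:,1])
```

```text
plug expected [214.8 221.5] tips [array([169.5, 263.5]), array([243.5, 228.5])] tip edges [array([176.2, 272.3]), array([163. , 254.7]), array([250.4, 237. ]), array([236.7, 220.1])] [ 0.6 -0.4  0. ] [ 0.9 -0.3  0. ]
```

Run:
```python
from h import *
np.set_printoptions(precision=3,suppress=True)
robot.gripper_to(.030)
s=robot.get_state(); print(s["time"],s["opening"],s["force"])
p=np.array(s["ee_pos"]); robot.move_linear([p[0],p[1],.12],velocity=.1)
s=robot.get_state(); print(s["time"],s["opening"],s["force"],s["ee_pos"])
f=(proj("side",[*G,.134]));x,y=f.astype(int);print(f)
save("side","l1",(x-50,y-40,x+50,y+40),6)
print("plug exp",(f-[x-50,y-40])*6)
```

```text
7.875 0.029854103901329247 [-0.028 -0.812  0.16 ]
8.9833 0.02972229266723746 [ 0.236  0.307 -1.094] [ 0.587 -0.373  0.119]
[420.72  277.211]
plug exp [304.32  241.263]
```

View pics/l1.png

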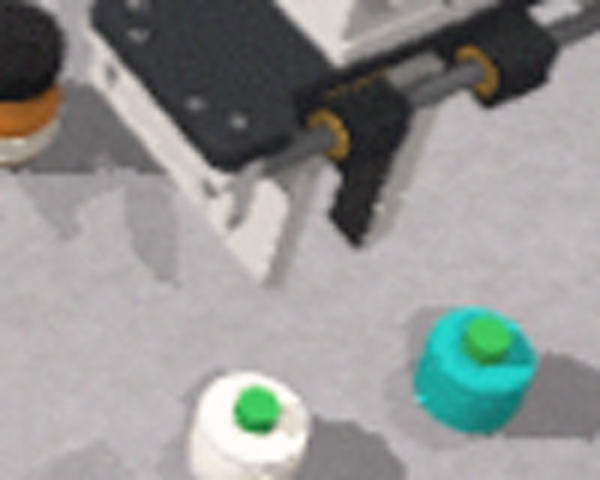

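The grasp missed: the fingers closed on nothing and the cassette still stands, with its plug at (257,410). I'll compare where the fingertips and plug are with where they should be.

Run:
```python
from h import *
np.set_printoptions(precision=4,suppress=True)
s=robot.get_state(); p=np.array(s["ee_pos"]); R=np.array(s["tool_rot"])
f=lambda x:(proj("side",x)-[370,237])*6
print([f(p+R@[j*.008,k*.015,.019]) for k in(-1,1) for j in(-1,1)])
g=lambda u,z:at_z("side",[370+(u[0]+.5)/6-.5,237+(u[1]+.5)/6-.5],z)
print("plug now",g((257,408),.038), "tips mid if z=.1",g((311,264),.1),R)
im=robot.grab_frame("top")[150:250,330:460,::-1]; cv2.imwrite("pics/t5.png",cv2.resize(im,None,fx=5,fy=5))
```

```text
[array([261.3291, 334.8595]), array([232.2391, 299.1446]), array([333.2412, 301.9672]), array([303.6381, 266.9638])]
plug now [ 0.5865 -0.3758  0.038 ] tips mid if z=.1 [ 0.6065 -0.3707  0.1   ] [[ 0.3387  0.9409 -0.0011]
 [ 0.9409 -0.3387  0.0007]
 [ 0.0003 -0.0013 -1.    ]]
```

Run:
```python
from h import *
np.set_printoptions(precision=4,suppress=True)
P=[.525,-.275]
robot.move_linear([*P,.07],velocity=.2)
print(robot.move_linear([*P,.035],velocity=.06,threshold=4), robot.get_state()["ee_pos"])
hit=robot.move_linear([*P,-.006],velocity=.02,threshold=4)
s=robot.get_state(); print(hit,s["time"],s["ee_pos"],s["force"])
p=np.array(s["ee_pos"]);R=np.array(s["tool_rot"])
c=proj("side",[*P,.0]).astype(int);o=c-[50,40]
save("side","p1",(o[0],o[1],o[0]+100,o[1]+80),6)
print([(proj("side",p+R@[0,k*.02,.019])-o)*6 for k in(-1,1)])
robot.move_linear([*P,.07],velocity=.1)
```

```text
False [ 0.5251 -0.275   0.0351]
False 12.8 [ 0.525  -0.2751 -0.0059] [ 1.1557 -0.3104 -0.2276]
[array([250.0325, 302.0818]), array([340.0285, 261.5545])]
```

View pics/p1.png

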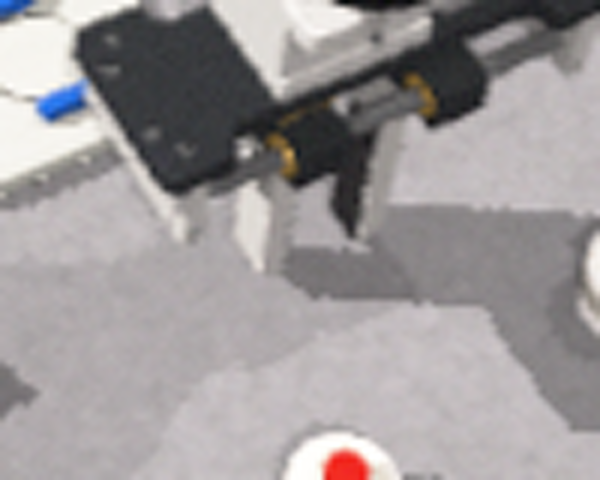

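The fingers still have not touched the bench at a TCP height of -6 mm, so the real fingertips are well above the stated ones. I'll probe deeper, guarded.

Run:
```python
from h import *
np.set_printoptions(precision=4,suppress=True)
P=[.525,-.275]
robot.move_linear([*P,0.0],velocity=.12,threshold=5)
hit=robot.move_linear([*P,-.035],velocity=.02,threshold=4)
s=robot.get_state(); print(hit,s["time"],s["ee_pos"],s["force"])
robot.move_linear([*P,.05],velocity=.15)
```

```text
True 15.2833 [ 0.525  -0.275  -0.0108] [-1.1063  1.0937  9.0531]
```

The fingertips reach the bench at a reported TCP height of -0.010 m, so the tool is about 29 mm shorter than stated. I'll correct z by that and retry.

```bash
echo 'DZ=-.029 # reported z = true z + DZ' >> h.py
python3 - <<'E'
from h import *
np.set_printoptions(precision=4,suppress=True)
robot.gripper_to(.062)
G=np.array([.5869,-.3742])
robot.move_linear([*G,.055],velocity=.2)
robot.move_linear([*G,.024+DZ],velocity=.08,threshold=5)
robot.gripper_to(.030)
s=robot.get_state(); print(s["time"],s["opening"],s["force"],s["ee_pos"])
robot.move_linear([*G,.07],velocity=.1)
s=robot.get_state(); p=np.array(s["ee_pos"]);print(s["time"],s["opening"],s["force"],p)
c=proj("side",[*G,.10]).astype(int);o=c-[50,40]
save("side","q1",(o[0],o[1],o[0]+100,o[1]+80),6)
print(o,"plug exp",(proj("side",[*G,p[2]+.029-.024+.038])-o)*6)
E
```

```text
18.6583 0.0373447882771289 [-0.183   0.2407  3.5208] [ 0.5871 -0.3743 -0.0047]
19.5583 0.03751051205181819 [-0.2236 -0.5699 -1.0394] [ 0.5866 -0.374   0.0693]
[367 247] plug exp [311.0454 220.5835]
```

View pics/q1.png

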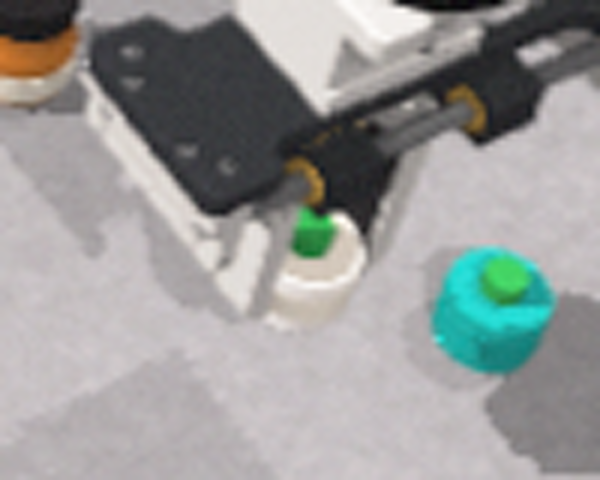

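The cassette is held upright, with its plug at about (312,230) against (311,221) expected. Next, place it with a guarded descent.

Run:
```python
from h import *
np.set_printoptions(precision=4,suppress=True)
T=[.5130,-.1502]
robot.move_linear([*T,.07],velocity=.22)
robot.move_linear([*T,.022],velocity=.1)
hit=robot.move_linear([*T,.004],velocity=.015,threshold=2.5)
s=robot.get_state(); print(hit,s["time"],s["ee_pos"],s["force"])
robot.gripper_to(.052)
robot.move_linear([*T,.09],velocity=.1)
s=robot.get_state(); print(s["time"],s["ee_pos"],s["force"])
c=proj("side",[*T,.03]).astype(int);o=c-[50,40]
save("side","r1",(o[0],o[1],o[0]+100,o[1]+80),6)
print(o,"plug exp",(proj("side",[*ST,.05])-o)*6)
```

```text
True 22.3833 [ 0.5129 -0.1501  0.0071] [-0.9458  0.6389  6.7084]
23.825 [ 0.5126 -0.1501  0.0894] [ 0.5279 -0.0057 -0.2226]
[260 227] plug exp [304.7779 211.6144]
```

View pics/r1.png

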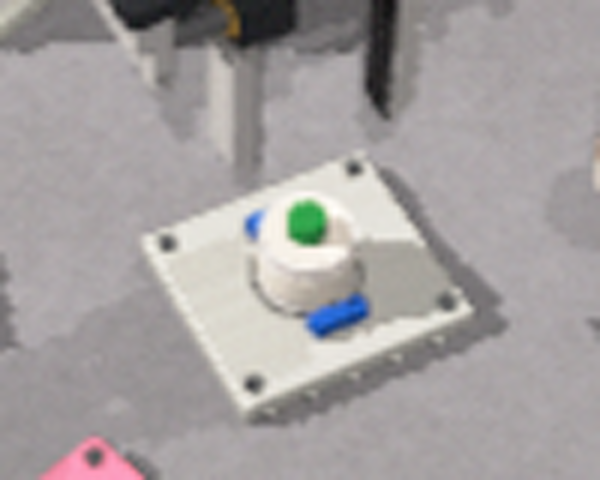

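The cassette stands in the ring between the stops: its plug is at (307,213) against (305,212) expected. Next is the handle.

```bash
cat >> h.py <<'E'
from scipy.spatial.transform import Rotation as Ro
H=np.array([.5555,.1468])
ax=np.array([np.cos(CY),np.sin(CY),0]); ay=np.array([-np.sin(CY),np.cos(CY),0])
R0=down(CY)
def lidpose(th,base): # base: reported TCP at th=0
    Rt=Ro.from_rotvec(ay*th).as_matrix()
    v=ax*TH[0]+np.array([0,0,TH[1]])
    true0=np.array(base)+np.array([0,0,-DZ])
    R=Rt@R0
    return true0+Rt@v-v+R[:,2]*(-DZ), R
E
python3 - <<'E'
from h import *
np.set_printoptions(precision=4,suppress=True)
p=np.array(robot.get_state()["ee_pos"])
robot.move_linear([p[0],p[1],.19],velocity=.2)
robot.move_ptp([*H,.19],R0)
robot.gripper_to(.06)
hit=robot.move_linear([*H,.148+DZ],velocity=.06,threshold=5)
s=robot.get_state(); print(hit,s["time"],s["ee_pos"],s["force"],s["qpos"])
save("side","h1",(190,110,320,215),5)
E
```

```text
False 27.3833 [0.5557 0.1469 0.1194] [-0.0096 -0.1673 -0.3374] [-0.0676  0.4284 -0.3088  1.8034  0.1579  0.9333 -0.3642]
```

View pics/h1.png

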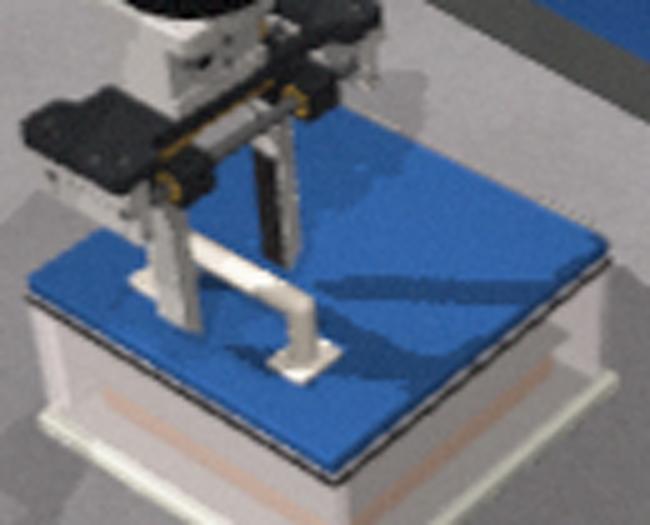

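The fingers straddle the bar, with tips at (185,325) and (285,265) and the bar between them at its middle. I'll close, check the force and break the seal slowly.

Run:
```python
from h import *
np.set_printoptions(precision=4,suppress=True)
robot.gripper_to(.008)
s=robot.get_state(); p=np.array(s["ee_pos"]); print(s["time"],s["opening"],p,s["force"])
base=p; np.save("base.npy",base)
if .011<s["opening"]<.018:
  for th in(.01,.02,.03,.04):
    P,R=lidpose(th,base); robot.move_linear(P,velocity=.006,frame=R)
    s=robot.get_state(); print(th,s["time"],s["opening"],s["ee_pos"]-P,s["force"])
```

```text
28.225 0.013501976247609534 [0.5559 0.1468 0.119 ] [ 5.196   0.6789 -3.2313]
0.01 28.6833 0.012850950667774908 [-0.0002 -0.0001 -0.0005] [  4.9054   0.8729 -12.5734]
0.02 29.125 0.013161392296294967 [-0.     -0.     -0.0001] [ 3.6569  0.6179 -7.5661]
0.03 29.5667 0.013225747664679528 [0.0002 0.     0.0005] [ 0.8531 -0.3113  3.8367]
0.04 30.0083 0.01303205863933816 [-0.0001 -0.     -0.0002] [ 2.7006  0.3782 -5.3383]
```

Run:
```python
from h import *
np.set_printoptions(precision=4,suppress=True)
base=np.load("base.npy")
for th in(.07,.10,.13,.16,.18):
    P,R=lidpose(th,base); robot.move_linear(P,velocity=.015,frame=R)
    s=robot.get_state(); print(th,s["time"],s["opening"],s["ee_pos"]-P,s["force"])
robot.pause(.5)
s=robot.get_state(); print(s["time"],s["opening"],s["force"])
save("side","v1",(190,110,320,215),5); save("top","v2",(170,140,280,245),4)
# predicted pixels of the lid's lower front corners at various openings
X=np.array([*H,0])+ax*.175; X[2]=.1
for th in(.14,.16,.18,.20):
    Rt=Ro.from_rotvec(ay*th).as_matrix()
    print(th,[((proj("side",X+Rt@(-.22*ax+k*.11*ay+[0,0,h]))-[190,110])*5).round(0) for k in(-1,1) for h in (0,.012)],
     [((proj("side",X+Rt@(-.175*ax+k*.043*ay+[0,0,.048]))-[190,110])*5).round(0) for k in(-1,1)])
```

```text
0.07 30.5083 0.013535381432728665 [-0.0001 -0.     -0.0001] [ 2.7439  0.2974 -3.8702]
0.1 31.0083 0.013126074442265823 [-0.0001 -0.     -0.0001] [ 0.5598  0.2217 -3.5022]
0.13 31.5083 0.012989718253350073 [-0.0001 -0.     -0.0001] [-0.0179 -0.0627 -3.3782]
0.16 32.0083 0.013079291280419496 [-0.0001 -0.     -0.0001] [-1.2381 -0.9813 -3.8102]
0.18 32.3917 0.012750371254784787 [-0.0001 -0.     -0.    ] [-0.5279 -0.6614 -3.3694]
32.8917 0.013116769745265622 [-0.7663 -0.2318 -2.7749]
0.14 [array([334., 432.]), array([335., 412.]), array([ 21., 247.]), array([ 20., 227.])] [array([299., 254.]), array([174., 186.])]
0.16 [array([334., 425.]), array([336., 404.]), array([ 21., 239.]), array([ 20., 220.])] [array([300., 248.]), array([175., 179.])]
0.18 [array([335., 417.]), array([337., 397.]), array([ 21., 232.]), array([ 20., 212.])] [array([302., 241.]), array([177., 173.])]
0.2 [array([336., 410.]), array([338., 389.]), array([ 20., 225.]), array([ 20., 204.])] [array([304., 234.]), array([179., 166.])]
```

View pics/v1.png

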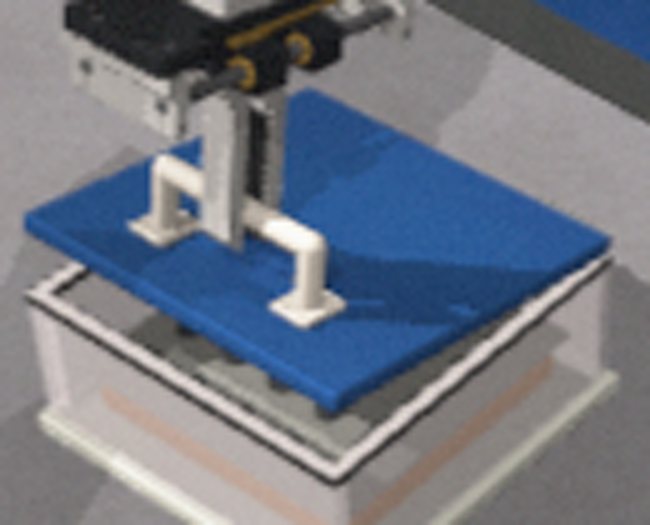

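The lid's near corner is at (333,412) and (333,395) against a predicted (335,417) and (337,397). Its left corner rose about 67 px from shut, which matches 0.18 rad. I'm handing in.

```bash
python3 -c "
from h import *
s=robot.get_state();print(s['time'],s['opening'],s['force']);robot.sign_off()"
```

```text
32.9917 0.013189625994175254 [-0.98730428 -0.47900888 -2.85889635]
the job is handed in; nothing more can be done
```

The green cassette is set down on the stage and released. The arm is still holding the lid slightly open, and the job was handed in at 33.0 s of the 58 s allowed.

- **First grasp:** it missed, and the fingers closed on nothing. A guarded touch on the bench showed the fingertips about 29 mm higher than the stated tool frame. I corrected for that, and the missed grasp did not shift the cassette.
- **Cassette:** the second grasp held. It was set down gently (contact peak about 7 N) at the expected height. In the picture after release it stands upright in the ring between the blue stops, with its plug within about 1 mm of where I expected it.
- **Lid:** the seal let go at about 12.6 N or a little more (the highest reading) with the lid moving slowly. I then raised it in small steps, tilting the tool with it.
- **Last checks:** the gripper is holding the bar at 13.2 mm opening with about 3 N of lid weight. The lid corners in the last picture match about 0.18–0.19 rad, which puts the front edge about 40 mm up.
- **Not checked:** I saw no contact with the red cassette, jar or tin, but I did not re-measure their positions at the end.

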